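# Feed the reference ball round its track and seat it on the copper mount

## Task

Push the steel reference ball along the curved track until it drops into the shallow seat at the open exit gap, next to the end stop. Then lift it out there and set it gently, not dropped, in the ring of the copper-coloured post mount (not the black one), let go and leave it resting there.

Things in the scene. Friction and masses are not known exactly. Their poses are not given: they have to be found in the camera images.
- ball_center (a point): Centre of loose steel ball: 50 mm across, 0.5 kg, polished, rolls and slides easily in the smooth channel, 35 mm above the table. Starts in the straight part (track x -40 to 0, y -110 mm). Walls 27 mm either side of the centre line bear lips (top 52 mm, underside 49 mm above the table) that hold it down; the 47 mm slot between them lets shut fingers in behind the ball, to push it on to where walls and lips end.
- track: Fixed black plate 10 mm thick with an aluminium channel with gold lips. Origin: under the arc's centre, on the table; z up. Channel centre line (mm): along +x at y -110 from x -100 to 0, then a quarter circle of radius 110 about the origin to (110, 0), where walls end, then the open gap along +y to the seat (110, 45). Rear stop across the channel at x -100, 22 above the table.
- exit_seat (a point): Ball's centre when in the exit seat (a 21 mm hole, it sinks 2 mm), 33 mm above the table; axes as the track's. Sides +x and -x are free for fingers but for curbs 15 mm above the table, 19.5 to 23 mm off the centre line. Walls end 45 mm before it (-y); an end stop 36 mm wide, 36 mm above the table, begins 28 mm after it (+y).
- nest_copper_seat (a point): Ball's centre when seated in the copper-coloured mount, 62 mm above the table. Fixed: black round base 70 mm across, 10 mm high, aluminium post, copper-coloured ring cup 46 mm across outside, 36 mm inside, rim 45 mm above the table; the ball rests on the inner rim. An equal mount with a black ring nearby is not to be used.
Mind the look-alikes: they are no part of the job. Of the things that look like the part that bears ball_center, the middle-sized one is meant. Leave any blue or purple look-alike of the part that bears nest_copper_seat alone.

How it is judged (in metres and radians):
On the way, in this order (a step that is already met when the one before it is completed fails the run):
1. the ball sits in the exit seat of the track (within 10 mm) (horizontal distance between ball_center and exit_seat below 0.01 m and height (world z) of ball_center below 0.04 m), for 0.2 s.
2. the ball is lifted out at the exit gap (20 mm or more above the seat, still within 80 mm of it sideways) (z of ball_center in the frame of exit_seat above 0.02 m and horizontal distance between ball_center and exit_seat below 0.08 m), for 0.05 s.
At the end, for the whole second after the job is handed in: the ball rests in the ring of the copper-coloured mount, its centre within 10 mm of the seated position, at rest (under 0.03 m/s) and released (distance between ball_center and nest_copper_seat below 0.01 m and linear speed of ball below 0.03 m/s); the robot touches nothing.
It fails at once if the ball is dropped or slammed into the copper mount (faster than 0.6 m/s within 40 mm of its seat) (distance between ball_center and nest_copper_seat below 0.04 m and linear speed of ball above 0.6 m/s).
It also fails if it takes over 64 s, if anything falls off the work surface, if the arm or the gripper's body presses on something with over 40 N, if the wrist force passes 120 N, or if a joint passes its speed limit or range.

## Robot

A 6-joint arm with a two-finger parallel gripper is mounted at the origin on the work surface. World frame = base frame: x ahead of the robot, y to its left, z up, the work surface at z = 0. Lengths are in m, angles in degrees, forces in N, time in s.
With the tool pointing down it reaches from about 0.4 to 0.825 m from the base axis. Payload 7 kg.
Tool frame: the origin (TCP) lies at the very end of the fingers, on their centre line; the grasp point (between the pads) lies 19 mm behind it; z points along the fingers, y is the direction in which the jaws open and shut (so a half turn about z gives the same grasp; the last joint's range is limited). The gripper opens to 88 mm and grips with 3 to 60 N. Pads are 19 mm wide; open, the fingers measure 130 mm over their backs; the gripper's body (78 mm by 193 mm) begins 47 mm behind the grasp point.
Start: joints at [-49.612, 20.546, 0.682, 0, -70.136, -16.507], TCP at [0.273, -0.617, 0.227] pointing down, gripper open.
Joint ranges: [-176.03, 176.03], [-82.01, 121.73], [-58.28, 71.71], [-173.87, 95.51], [-174.79, -0.11], [-173.66, 173.66]. Speed limits (degrees/s): [136.94, 136.94, 172.46, 180, 180, 180].

## Interface

Orientations are given as [roll, pitch, yaw] about the fixed x, y, z axes, in that order (R = Rz(yaw) Ry(pitch) Rx(roll)).
In Python, from plant import telemetry, optics, ctrl gives the robot as it stands.
- The arm moves only by the tool servo_tool, never from a script. Its argument "rows" is a list of rows, each a list of 3 entries, a list of its own where there are three numbers: the shift along the tool's x, y, z in m, then the turn, a rotation vector about the tool's x, y, z in units of 6 degrees (1.0 is 6 degrees), then the closure, from 0 (fully open) to 1 (shut). A call has 1 to 20 rows; each row shifts and turns the commanded pose from where the row before left it, along the tool's axes as they then stand; what a row does not reach is not made up. A row lasts 1/12 s, in which the tool goes at most 41.7 mm and 7.16 degrees, less where a joint would pass 70% of its speed; a pose out of reach is approached as far as the arm can. A call is refused whole if a number of a shift passes 0.0417 or a number of a turn 1, either way. A call with a gripper value outside its range is refused whole. The fingers move at their own pace and stop on an object; the grip force is fixed at half the most. Time passes only in rows, so rows that do not move let the fingers close. It gives the time, the measured TCP pose, the force and the opening at its end, in the units of the state.
- telemetry.get_obs(): the state, without advancing time (a new reading comes with each control period).
- optics.snapshot(name): name is "scene" or "top"; returns the picture (420x560x3 uint8, red, green, blue); there is no depth.
- optics.camera_info(name): a dict with "mtx" (3x3 intrinsics, pixels), "rvec" (rotation vector, rad) and "tvec" (3), from world to camera coordinates, as OpenCV has them. Camera axes: x right, y down, z forward; pixel columns grow to the right and rows downward; lengths in m; the calibration is good to about 2 mm. A picture is of the moment at which its call begins. camera_info takes no time and is no camera call.
- ctrl.close_job(): hands the job in, once; it reports no verdict.
The state is a dict: "clock": time; "joint_pos": joint angles; "qvel": joint speeds; "tau": joint torques, N m; "tool_pos": TCP position; "orientation": TCP orientation; "force": force on the tool from outside, world axes, zero at the start; "moment": the same for the moment, N m; "opening": finger opening in m.
Only numpy, scipy, OpenCV 4.12 (cv2) and the standard library are available. Lean on these libraries where they do the work, as an engineer would, in place of code of your own. Each camera call takes 0.05 s, during which the arm holds its last target.

## Working session

There is one attempt and no reset: what is moved stays moved. The work goes in short steps, Python scripts to look and compute and a tool call to move; the robot and the scene stay as the last step left them, time stands still between calls to the robot, and variables do not carry over. Pictures are saved under pics/ and viewed, and the job is handed in when it is done.

Besides the shell and the picture viewer there is one more tool, called after "Request:" as a command line: name --argument value ..., lists and objects as JSON in quotes. servo_tool: Moves the arm, as the interface text tells. Its arguments: {"type":"object","properties":{"rows":{"type":"array"}},"required":["rows"]}

```bash
mkdir -p pics; ls
python3 - <<'E'
from plant import telemetry, optics
import cv2
print(telemetry.get_obs())
for n in("scene","top"):
    im=optics.snapshot(n); cv2.imwrite(f"pics/{n}0.png",im[:,:,::-1]); print(n,optics.camera_info(n))
E
```

```text
pics
{'clock': 0.0, 'joint_pos': array([-4.96108310e+01,  2.05903011e+01,  6.32992225e-01, -2.06078231e-02,
       -7.01365499e+01, -1.65067629e+01]), 'qvel': array([-0.04605437, -0.06774783,  0.01009397, -0.12037324,  0.02887786,
       -0.10863163]), 'tau': array([ 2.88853098e-04, -5.82727432e+01,  2.93063396e+01,  6.99750647e+00,
        7.05208411e-03, -1.69954874e-04]), 'tool_pos': array([ 0.27304997, -0.61675681,  0.22562803]), 'orientation': array([ 1.79904505e+02, -8.09634392e-03, -1.56124605e+02]), 'force': array([-0.10022342,  0.15992414,  0.12111893]), 'moment': array([ 0.03773262, -0.04223635, -0.02257004]), 'opening': 0.08774220410358988}
scene {'mtx': array([[422.68030544,   0.        , 277.81380583],
       [  0.        , 422.68030544, 208.95628507],
       [  0.        ,   0.        ,   1.        ]]), 'rvec': array([ 0.83943375,  2.50521663, -1.12568452]), 'tvec': array([ 0.39911257, -0.11422778,  1.18239894])}
top {'mtx': array([[411.43651166,   0.        , 288.93858829],
       [  0.        , 411.43651166, 208.18533931],
       [  0.        ,   0.        ,   1.        ]]), 'rvec': array([ 2.18936267, -2.14404812,  0.09032183]), 'tvec': array([-0.01956744,  0.49239799,  0.86628903])}
```

View pics/scene0.png

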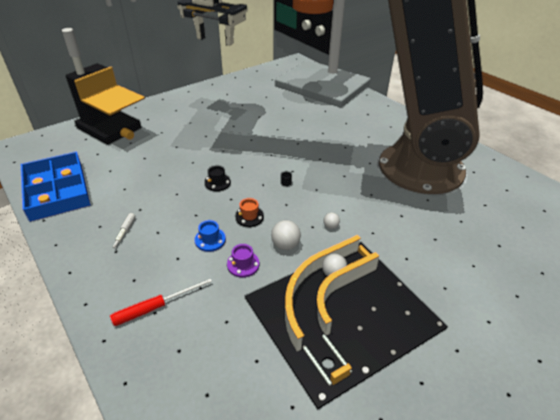

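View pics/top0.png

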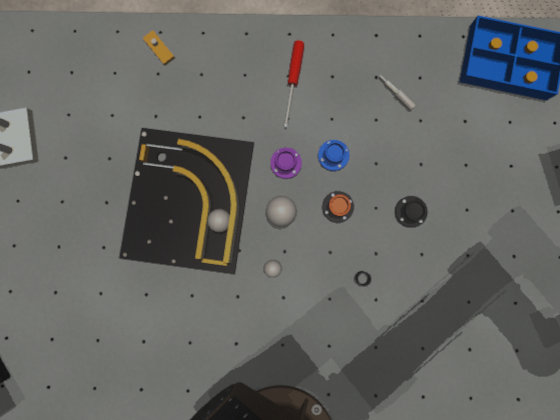

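Choosing the ball, with candidates given as top-view pixels:
- The large ball at (281,211), on the table.
- The small ball at (272,268), on the table.
- The ball in the channel at (218,220). It is the middle-sized one and sits in the track, so this is the one.

Choosing the mount:
- Copper at (340,206) is the target.
- Black (411,211), blue (334,154) and purple (286,162) are to be left alone.
- The small black ring at (362,278) is not a mount.

I'll check these choices in close crops.

```bash
cat > h.py <<'E'
import numpy as np,cv2
from plant import telemetry, optics
C={n:optics.camera_info(n) for n in("scene","top")}
def ray(n,uv):
    c=C[n];uv=np.asarray(uv,float).reshape(-1,1,2)
    R=cv2.Rodrigues(c["rvec"])[0]
    p=cv2.undistortPoints(uv,c["mtx"],None).reshape(-1,2)
    d=np.c_[p,np.ones(len(p))]@R
    return -R.T@np.ravel(c["tvec"]),d/np.linalg.norm(d,axis=1)[:,None]
def cast(n,uv,z):
    o,d=ray(n,uv); return o+d*((z-o[2])/d[:,2])[:,None]
def proj(n,P):
    c=C[n];return cv2.projectPoints(np.asarray(P,float).reshape(-1,3),c["rvec"],c["tvec"],c["mtx"],None)[0].reshape(-1,2)
def tri(uva,uvb):
    oa,da=ray("scene",uva);ob,db=ray("top",uvb);da=da[0];db=db[0]
    A=np.c_[da,-db];s=np.linalg.lstsq(A,ob-oa,rcond=None)[0]
    pa=oa+s[0]*da;pb=ob+s[1]*db
    return (pa+pb)/2,np.linalg.norm(pa-pb)
E
python3 - <<'E'
from h import *
t=cv2.imread("pics/top0.png");s=cv2.imread("pics/scene0.png")
a=cv2.resize(t[120:280,115:365],None,fx=3.2,fy=3.2,interpolation=cv2.INTER_CUBIC)[:600]
cv2.imwrite("pics/ct.png",a)
b=cv2.resize(s[180:410,200:450],None,fx=2.6,fy=2.6,interpolation=cv2.INTER_CUBIC);cv2.imwrite("pics/cs.png",b[:600])
print("ball",cast("top",(218.5,220),.035),cast("scene",(334,265),.035))
print("seat",cast("top",(162,157),.01),cast("scene",(328,364),.01))
print("cu",cast("top",(340,205.5),.045),cast("scene",(250,206),.045))
E
```

```text
ball [[0.46322926 0.14021435 0.035     ]] [[0.46106433 0.13702537 0.035     ]]
seat [[0.6028169  0.27631453 0.01      ]] [[0.60660355 0.28178007 0.01      ]]
cu [[ 0.49851771 -0.1170549   0.045     ]] [[ 0.50101097 -0.10840631  0.045     ]]
```

View pics/ct.png

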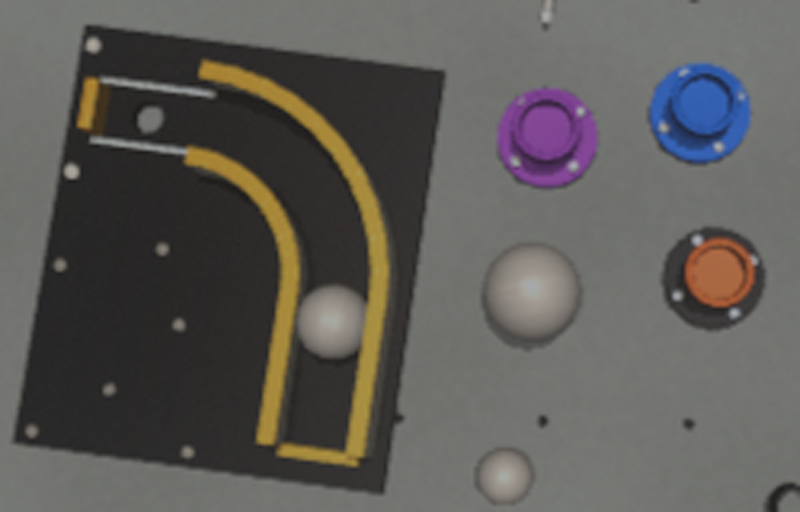

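View pics/cs.png

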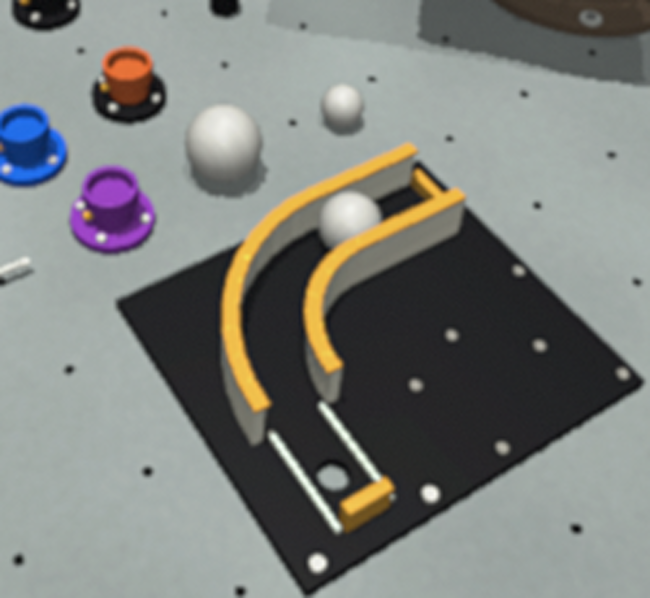

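The crops confirm it. The middle-sized ball is in the channel at top-view pixel ~(218,220), and the copper ring on a black base is at ~(340,205). Next I'll fit the track pose and the mount from colour masks.

```bash
cat > fit.py <<'E'
from h import *
from scipy.optimize import least_squares
def w2t(p,P):
    x,y,a=p; c,s=np.cos(a),np.sin(a); d=P[:,:2]-[x,y]
    return np.c_[c*d[:,0]+s*d[:,1],-s*d[:,0]+c*d[:,1]]
def off(T):
    # signed offset outward from centreline and along-station
    r=np.hypot(T[:,0],T[:,1])-.11; st=-T[:,1]-.11
    arc=T[:,0]>0
    ang=np.arctan2(T[:,1],T[:,0])
    return np.where(arc,r,st),np.where(arc,.11*(ang+np.pi/2),T[:,0])
if __name__=="__main__":
    pts={}
    for n in("top","scene"):
        im=cv2.imread(f"pics/{n}0.png")
        im=cv2.resize(im,None,fx=4,fy=4,interpolation=cv2.INTER_CUBIC)
        h=cv2.cvtColor(im,cv2.COLOR_BGR2HSV)
        m=cv2.inRange(h,(14,110,110),(32,255,255))
        cs,_=cv2.findContours(m,cv2.RETR_EXTERNAL,cv2.CHAIN_APPROX_NONE)
        c=np.vstack([k[:,0] for k in cs if cv2.contourArea(k)>300])
        pts[n]=cast(n,(c+.5)/4-.5,.052)
    p0=np.array([.49,.245,np.radians(-7)])
    for use in(["top"],["scene"],["top","scene"]):
        P=np.vstack([pts[n] for n in use])
        p=np.r_[p0,.031]
        for gate in(.012,.006,.004,.003):
            o,s=off(w2t(p,P)); T=w2t(p,P)
            def near(o,w):return np.min(np.abs(np.abs(o)[:,None]-[.0235,w]),axis=1)
            k=(near(o,p[3])<gate)&(s>-.09)&(s<.165)
            # upper edges: in side views outer walls may hide; robust loss
            def res(q):
                o,_=off(w2t(q,P[k])); return near(o,q[3])
            f=least_squares(res,p,loss="soft_l1",f_scale=.001); p=f.x
        c,s_=np.cos(p[2]),np.sin(p[2])
        R=np.array([[c,-s_],[s_,c]])
        print(use,p[:2].round(4),np.degrees(p[2]).round(2),p[3].round(4),k.sum(),np.sqrt(np.mean(f.fun**2))*1e3,"seat",(p[:2]+R@[.11,.045]).round(4))
E
python3 fit.py
python3 - <<'E'
from h import *
for n,b in(("top",(300,170,380,240)),("scene",(225,190,275,235))):
    im=cv2.imread(f"pics/{n}0.png");h=cv2.cvtColor(im,cv2.COLOR_BGR2HSV)
    m=cv2.inRange(h,(3,120,80),(14,255,255));q=np.zeros_like(m);q[b[1]:b[3],b[0]:b[2]]=m[b[1]:b[3],b[0]:b[2]]
    ys,xs=np.nonzero(q);print(n,xs.min(),xs.max(),ys.min(),ys.max(),xs.mean(),ys.mean())
    cv2.imwrite(f"pics/cu_{n}.png",cv2.resize(im[b[1]:b[3],b[0]:b[2]],None,fx=8,fy=8,interpolation=cv2.INTER_CUBIC))
    # base
    for z,r in((.045,.023),):
        for X in((.498,-.117),(.500,-.112)):
            a=np.linspace(0,2*np.pi,60);P=np.c_[X[0]+r*np.cos(a),X[1]+r*np.sin(a),z+0*a];u=proj(n,P)
            print(X,u.min(0).round(1),u.max(0).round(1))
E
```

```text
top 329 350 194 215 339.4312169312169 204.73015873015873
(0.498, -0.117) [329.1 194.9] [350.9 216.6]
(0.5, -0.112) [326.7 193.9] [348.5 215.6]
scene 240 257 198 219 248.70093457943926 208.09345794392524
(0.498, -0.117) [239.2 197.3] [258.8 210.1]
(0.5, -0.112) [239.7 198.7] [259.3 211.6]Traceback (most recent call last):
  File "fit.py", line 27, in <module>
    o,s=off(w2t(p,P)); T=w2t(p,P)
            ~~~^^^^^
  File "fit.py", line 4, in w2t
    x,y,a=p; c,s=np.cos(a),np.sin(a); d=P[:,:2]-[x,y]
    ^^^^^
ValueError: too many values to unpack (expected 3)
```

```bash
sed -i 's/x,y,a=p;/x,y,a=p[:3];/' fit.py; python3 fit.py
python3 - <<'E'
from h import *
im=cv2.imread("pics/top0.png")
def ell(n,b,lo,hi,z):
    im=cv2.imread(f"pics/{n}0.png")[b[1]:b[3],b[0]:b[2]]
    im=cv2.resize(im,None,fx=6,fy=6,interpolation=cv2.INTER_CUBIC)
    m=cv2.inRange(cv2.cvtColor(im,cv2.COLOR_BGR2HSV),lo,hi)
    cs,_=cv2.findContours(m,cv2.RETR_EXTERNAL,cv2.CHAIN_APPROX_NONE);c=max(cs,key=cv2.contourArea)
    e=cv2.fitEllipse(cv2.convexHull(c)); uv=(np.array(e[0])+.5)/6-.5+[b[0],b[1]]
    print(n,uv.round(2),np.array(e[1])/6,cast(n,uv,z).round(4))
ell("top",(315,180,365,230),(0,90,70),(15,255,255),.045)
ell("top",(145,145,178,170),(0,0,90),(180,60,200),.010)
ell("top",(203,208,231,233),(0,0,85),(20,70,255),.035)
E
```

```text
['top'] [0.4901 0.2467] -6.57 0.0352 1795 0.25736779138633437 seat [0.6045 0.2788]
['scene'] [0.4899 0.2465] -6.76 0.0359 1599 0.9266786654222084 seat [0.6044 0.2782]
['top', 'scene'] [0.49   0.2466] -6.64 0.0355 3391 0.711004648631692 seat [0.6045 0.2786]
top [339.44 204.7 ] [22.36166636 22.57840474] [[ 0.5002 -0.1159  0.045 ]]
top [163.77 146.72] [ 3.1162974 39.2841924] [[0.6262 0.2735 0.01  ]]
top [218.42 219.97] [22.17855072 22.96041616] [[0.4633 0.1404 0.035 ]]
```

View pics/cu_scene.png

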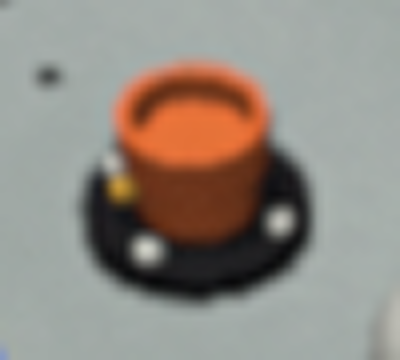

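View pics/cu_top.png

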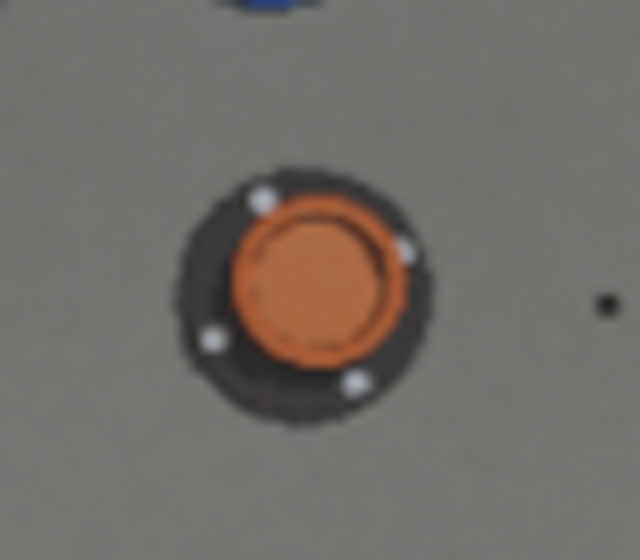

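Both views agree on the track pose: origin (0.490, 0.2466), yaw -6.6°, seat (0.6045, 0.2786). The copper seat is at about (0.4995, -0.1155), and the ball is at track (-14, -109) mm, as described. My plan is to turn the jaw axis along the channel, shut the fingers, and push from behind. Rotate first.

Request:
servo_tool --rows '[[[0, 0, 0], [0, 0, -1], 1], [[0, 0, 0], [0, 0, -1], 1], [[0, 0, 0], [0, 0, -1], 1], [[0, 0, 0], [0, 0, -1], 1], [[0, 0, 0], [0, 0, -1], 1], [[0, 0, 0], [0, 0, -1], 1], [[0, 0, 0], [0, 0, -1], 1], [[0, 0, 0], [0, 0, -1], 1], [[0, 0, 0], [0, 0, -1], 1], [[0, 0, 0], [0, 0, -0.92], 1]]'

```text
clock: 0.93
tool_pos: [0.2731, -0.6169, 0.226]
orientation: [180.0, 0.1, -96.3]
force: [-0.0, 0.2, 0.0]
opening: 0.0264
```

```bash
cat >> h.py <<'E'
from scipy.spatial.transform import Rotation as Ro
O=np.array([.4900,.2466]);YT=np.radians(-6.6)
RT=np.array([[np.cos(YT),-np.sin(YT)],[np.sin(YT),np.cos(YT)]])
def t2w(x,y): return O+RT@[x,y]
def st():
    o=telemetry.get_obs();return o,Ro.from_euler("xyz",o["orientation"],degrees=True)
def go(t,yaw=None):
    o,R=st();d=np.asarray(t)-o["tool_pos"]
    print("t",round(o["clock"],2),"pos",o["tool_pos"].round(4),"rpy",o["orientation"].round(2),"F",o["force"].round(1),"open",round(o["opening"],4),"q",o["joint_pos"].round(0))
    print(" tool shift mm",(R.inv().apply(d)*1e3).round(1))
    if yaw is not None:
        r=(R.inv()*Ro.from_euler("xyz",[180,0,yaw],degrees=True)).as_rotvec(degrees=True)/6;print(" turn units",r.round(2))
E
python3 - <<'E'
from h import *
w=t2w(-.064,-.110);print(w)
go([.45,-.25,.2],-96.6);go([*w,.15])
E
```

```text
[0.41378106 0.14468497]
t 0.93 pos [ 0.2731 -0.6169  0.226 ] rpy [ 1.7996e+02  5.0000e-02 -9.6300e+01] F [-0.   0.2  0. ] open 0.0264 q [-50.  21.   1.  -0. -70.  43.]
 tool shift mm [-384.1 -135.6   26.2]
 turn units [0.01 0.01 0.05]
t 0.93 pos [ 0.2731 -0.6169  0.226 ] rpy [ 1.7996e+02  5.0000e-02 -9.6300e+01] F [-0.   0.2  0. ] open 0.0264 q [-50.  21.   1.  -0. -70.  43.]
 tool shift mm [-772.4  -56.3   76.6]
```

Request:
servo_tool --rows '[[[-0.01, -0.004, 0], [0, 0, 0.05], 1], [[-0.02, -0.008, 0.002], [0, 0, 0], 1], [[-0.03, -0.011, 0.002], [0, 0, 0], 1], [[-0.03, -0.011, 0.002], [0, 0, 0], 1], [[-0.03, -0.011, 0.002], [0, 0, 0], 1], [[-0.03, -0.011, 0.002], [0, 0, 0], 1], [[-0.03, -0.011, 0.002], [0, 0, 0], 1], [[-0.03, -0.011, 0.002], [0, 0, 0], 1], [[-0.03, -0.011, 0.002], [0, 0, 0], 1], [[-0.03, -0.011, 0.002], [0, 0, 0], 1], [[-0.03, -0.011, 0.002], [0, 0, 0], 1], [[-0.03, -0.011, 0.002], [0, 0, 0], 1], [[-0.03, -0.01, 0.002], [0, 0, 0], 1], [[-0.03, -0.008, 0.002], [0, 0, 0], 1], [[-0.02, 0, 0], [0, 0, 0], 1], [[-0.01, 0, 0], [0, 0, 0], 1], [[0, 0, 0], [0, 0, 0], 1]]'

```text
clock: 2.35
tool_pos: [0.4626, -0.2151, 0.2006]
orientation: [-180.0, 0.0, -96.9]
force: [-0.5, -1.0, -0.9]
opening: 0.0003
```

Run:
```python
from h import *
go([*t2w(-.064,-.110),.13],-96.6)
```

```text
t 2.35 pos [ 0.4626 -0.2151  0.2006] rpy [-1.800e+02  2.000e-02 -9.687e+01] F [-0.5 -1.  -0.9] open 0.0003 q [ -3.   6. -22.  -0. -62.  -4.]
 tool shift mm [-351.3   91.6   70.7]
 turn units [-0.    0.   -0.05]
```

Request:
servo_tool --rows '[[[-0.01, 0.003, 0], [0, 0, -0.05], 1], [[-0.02, 0.006, 0.002], [0, 0, 0], 1], [[-0.03, 0.008, 0.006], [0, 0, 0], 1], [[-0.03, 0.008, 0.006], [0, 0, 0], 1], [[-0.03, 0.008, 0.006], [0, 0, 0], 1], [[-0.03, 0.008, 0.006], [0, 0, 0], 1], [[-0.03, 0.008, 0.006], [0, 0, 0], 1], [[-0.03, 0.008, 0.006], [0, 0, 0], 1], [[-0.03, 0.008, 0.006], [0, 0, 0], 1], [[-0.03, 0.008, 0.006], [0, 0, 0], 1], [[-0.03, 0.008, 0.006], [0, 0, 0], 1], [[-0.03, 0.008, 0.006], [0, 0, 0], 1], [[-0.015, 0.003, 0.006], [0, 0, 0], 1], [[-0.006, 0, 0.003], [0, 0, 0], 1], [[0, 0, 0], [0, 0, 0], 1]]'

```text
clock: 3.6
tool_pos: [0.4114, 0.1426, 0.129]
orientation: [180.0, -0.0, -96.6]
force: [0.5, 0.0, -0.2]
opening: 0.0004
```

Run:
```python
from h import *
go([*t2w(-.064,-.110),.024],-96.6)
for n in("top","scene"):
    im=optics.snapshot(n)[:,:,::-1]; b=(100,100,300,300) if n=="top" else (230,150,430,350)
    cv2.imwrite(f"pics/{n}1.png",cv2.resize(im[b[1]:b[3],b[0]:b[2]],None,fx=3,fy=3,interpolation=cv2.INTER_CUBIC))
```

```text
t 3.6 pos [0.4114 0.1426 0.129 ] rpy [ 1.7996e+02 -5.0000e-02 -9.6580e+01] F [ 0.5  0.  -0.2] open 0.0004 q [ 45.   3. -36.  -0. -51. -52.]
 tool shift mm [ -2.5  -2.2 105. ]
 turn units [ 0.01 -0.01  0.  ]
```

View pics/scene1.png

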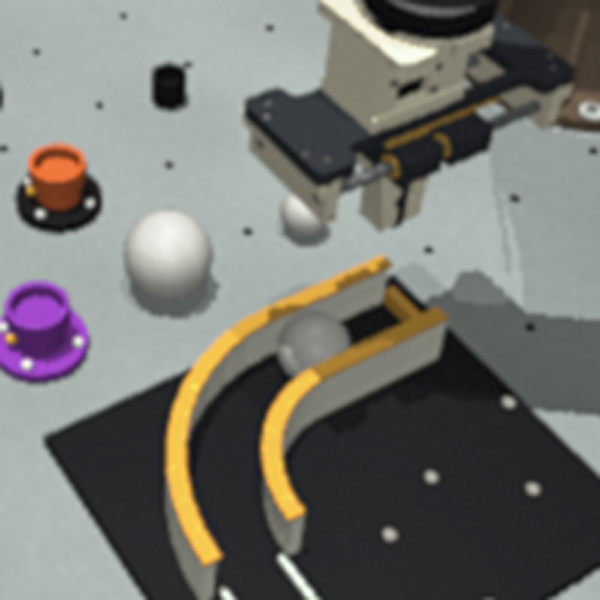

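View pics/top1.png

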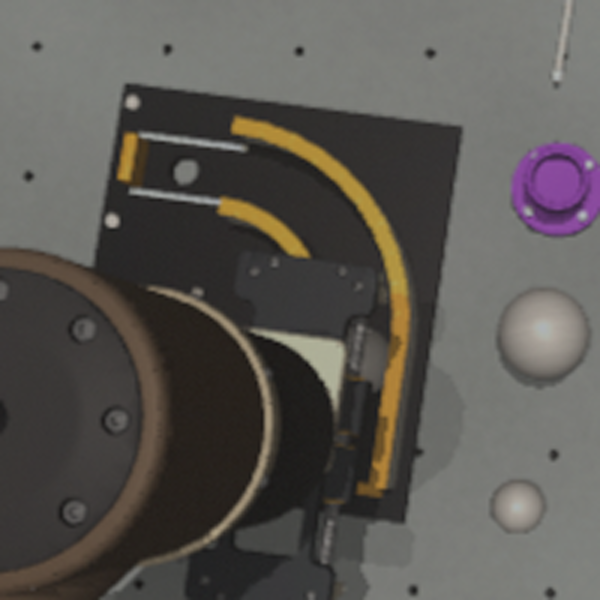

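The ball hasn't moved, at scene crop (312,345), and the shut fingers hang over the straight section behind it. The other candidates are where they were. Next I descend into the slot.

Request:
servo_tool --rows '[[[-0.0025, -0.002, 0.005], [0, 0, 0], 1], [[0, 0, 0.01], [0, 0, 0], 1], [[0, 0, 0.015], [0, 0, 0], 1], [[0, 0, 0.015], [0, 0, 0], 1], [[0, 0, 0.012], [0, 0, 0], 1], [[0, 0, 0.01], [0, 0, 0], 1], [[0, 0, 0.01], [0, 0, 0], 1], [[0, 0, 0.01], [0, 0, 0], 1], [[0, 0, 0.008], [0, 0, 0], 1], [[0, 0, 0.006], [0, 0, 0], 1], [[0, 0, 0.004], [0, 0, 0], 1], [[0, 0, 0], [0, 0, 0], 1]]'

```text
clock: 4.7
tool_pos: [0.4137, 0.1439, 0.0239]
orientation: [180.0, -0.0, -96.6]
force: [-0.4, 0.3, -0.1]
opening: 0.0005
```

Run:
```python
from h import *
go([*t2w(-.034,-.110),.024],-96.6)
im=optics.snapshot("scene")[:,:,::-1]; b=(230,150,430,350)
cv2.imwrite(f"pics/scene2.png",cv2.resize(im[b[1]:b[3],b[0]:b[2]],None,fx=3,fy=3,interpolation=cv2.INTER_CUBIC))
# plan: tool centre along the centreline, constant station step, yaw following tangent
```

```text
t 4.7 pos [0.4137 0.1439 0.0239] rpy [ 1.7996e+02 -5.0000e-02 -9.6640e+01] F [-0.4  0.3 -0.1] open 0.0005 q [ 45.  13. -43.  -0. -34. -52.]
 tool shift mm [ -0.8 -30.   -0.1]
 turn units [ 0.01 -0.01 -0.01]
```

View pics/scene2.png

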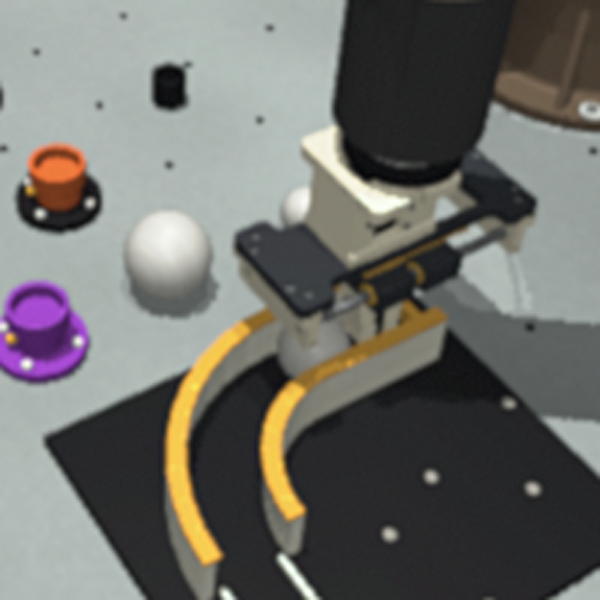

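The fingers are in the slot behind the ball, with no contact force. I'll work out the push rows, with yaw leading the tangent so that the finger face points at the ball.

```bash
cat > plan.py <<'E'
from h import *
def pt(s):
    if s<=0:return np.array([s,-.11])
    if s<=.1728:a=s/.11;return .11*np.array([np.sin(a),-np.cos(a)])
    return np.array([.11,s-.1728])
def hd(s): return np.degrees(np.clip(s/.11,0,np.pi/2))
def plan(s1,n,lead=.023):
    o,R=st();p=o["tool_pos"];T=RT.T@(p[:2]-O)
    S=np.arange(-.1,.25,.0005);s0=S[np.argmin([np.linalg.norm(pt(s)-T) for s in S])]
    print("s0",s0,"T",T.round(4),"rpy",o["orientation"].round(2),"z",p[2].round(4),"F",o["force"].round(1),"t",o["clock"])
    for s in np.linspace(s0,s1,n+1)[1:]:
        w=O+RT@pt(s);q=np.array([*w,.024])
        R2=Ro.from_euler("xyz",[180,0,-96.6+hd(s+lead)],degrees=True)
        print(s.round(4),(R.inv().apply(q-p)*1e3).round(2),((R.inv()*R2).as_rotvec(degrees=True)/6).round(2))
        p,R=q,R2
E
python3 -c "
from plan import *
plan(.050,19)"
```

```text
s0 -0.06399999999999997 T [-0.0638 -0.1105] rpy [ 1.7998e+02 -3.0000e-02 -9.6620e+01] z 0.0244 F [ 0.1 -0.   0.1] t 4.75
-0.058 [-0.48 -5.83  0.38] [ 0. -0. -0.]
-0.052 [-0. -6. -0.] [0. 0. 0.]
-0.046 [ 0. -6. -0.] [0. 0. 0.]
-0.04 [ 0. -6. -0.] [0. 0. 0.]
-0.034 [ 0. -6. -0.] [0. 0. 0.]
-0.028 [-0. -6. -0.] [0. 0. 0.]
-0.022 [ 0. -6. -0.] [ 0.    0.   -0.09]
-0.016 [ 0.05 -6.   -0.  ] [ 0.    0.   -0.52]
-0.01 [ 0.38 -5.99 -0.  ] [ 0.    0.   -0.52]
-0.004 [ 0.71 -5.96 -0.  ] [-0.    0.   -0.52]
0.002 [ 1.01 -5.91 -0.  ] [ 0.    0.   -0.52]
0.008 [ 1.08 -5.9  -0.  ] [-0.    0.   -0.52]
0.014 [ 1.08 -5.9  -0.  ] [ 0.    0.   -0.52]
0.02 [ 1.08 -5.9  -0.  ] [ 0.    0.   -0.52]
0.026 [ 1.08 -5.9  -0.  ] [ 0.    0.   -0.52]
0.032 [ 1.08 -5.9  -0.  ] [ 0.    0.   -0.52]
0.038 [ 1.08 -5.9  -0.  ] [ 0.    0.   -0.52]
0.044 [ 1.08 -5.9  -0.  ] [-0.    0.   -0.52]
0.05 [ 1.08 -5.9  -0.  ] [ 0.    0.   -0.52]
```

Request:
servo_tool --rows '[[[-0.0005, -0.003, 0], [0, 0, 0], 1], [[0, -0.005, 0], [0, 0, 0], 1], [[0, -0.006, 0], [0, 0, 0], 1], [[0, -0.006, 0], [0, 0, 0], 1], [[0, -0.006, 0], [0, 0, 0], 1], [[0, -0.006, 0], [0, 0, 0], 1], [[0, -0.006, 0], [0, 0, 0], 1], [[0, -0.006, 0], [0, 0, -0.35], 1], [[0.0003, -0.006, 0], [0, 0, -0.52], 1], [[0.0006, -0.006, 0], [0, 0, -0.52], 1], [[0.0009, -0.006, 0], [0, 0, -0.52], 1], [[0.0011, -0.0059, 0], [0, 0, -0.52], 1], [[0.0011, -0.0059, 0], [0, 0, -0.52], 1], [[0.0011, -0.0059, 0], [0, 0, -0.52], 1], [[0.0011, -0.0059, 0], [0, 0, -0.52], 1], [[0.0011, -0.0059, 0], [0, 0, -0.52], 1]]'

```text
clock: 6.08
tool_pos: [0.5061, 0.1377, 0.0244]
orientation: [180.0, -0.0, -69.4]
force: [-0.1, -0.0, -0.0]
opening: 0.0002
```

Run:
```python
from plan import *
im=optics.snapshot("scene")[:,:,::-1]; b=(230,200,430,400)
cv2.imwrite(f"pics/scene3.png",cv2.resize(im[b[1]:b[3],b[0]:b[2]],None,fx=3,fy=3,interpolation=cv2.INTER_CUBIC))
plan(.120,16)
```

```text
s0 0.03000000000000011 T [ 0.0297 -0.1057] rpy [-1.7996e+02 -1.0000e-02 -6.9160e+01] z 0.0245 F [2.1 0.3 0. ] t 6.1333
0.0356 [ 1.15 -5.35  0.52] [-0.01 -0.   -0.52]
0.0413 [ 1.03 -5.53 -0.  ] [ 0.    0.   -0.49]
0.0469 [ 1.03 -5.53 -0.  ] [-0.    0.   -0.49]
0.0525 [ 1.03 -5.53 -0.  ] [ 0.    0.   -0.49]
0.0581 [ 1.03 -5.53 -0.  ] [-0.    0.   -0.49]
0.0638 [ 1.03 -5.53 -0.  ] [ 0.    0.   -0.49]
0.0694 [ 1.03 -5.53 -0.  ] [ 0.    0.   -0.49]
0.075 [ 1.03 -5.53 -0.  ] [ 0.    0.   -0.49]
0.0806 [ 1.03 -5.53 -0.  ] [-0.    0.   -0.49]
0.0863 [ 1.03 -5.53 -0.  ] [ 0.    0.   -0.49]
0.0919 [ 1.03 -5.53 -0.  ] [-0.    0.   -0.49]
0.0975 [ 1.03 -5.53 -0.  ] [ 0.    0.   -0.49]
0.1031 [ 1.03 -5.53 -0.  ] [-0.    0.   -0.49]
0.1088 [ 1.03 -5.53 -0.  ] [ 0.    0.   -0.49]
0.1144 [ 1.03 -5.53 -0.  ] [-0.    0.   -0.49]
0.12 [ 1.03 -5.53 -0.  ] [ 0.    0.   -0.49]
```

View pics/scene3.png

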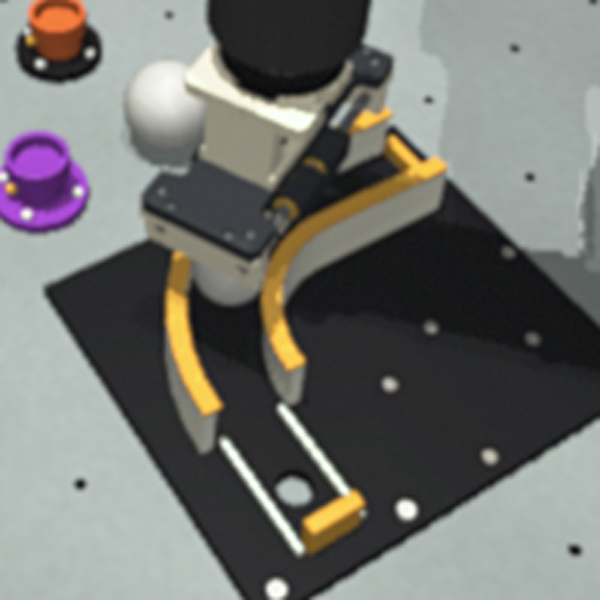

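The ball is in the curve at scene crop (230,285), being pushed ahead of the fingers. Continuing.

Request:
servo_tool --rows '[[[0.001, -0.0055, 0], [0, 0, -0.52], 1], [[0.001, -0.0055, 0], [0, 0, -0.49], 1], [[0.001, -0.0055, 0], [0, 0, -0.49], 1], [[0.001, -0.0055, 0], [0, 0, -0.49], 1], [[0.001, -0.0055, 0], [0, 0, -0.49], 1], [[0.001, -0.0055, 0], [0, 0, -0.49], 1], [[0.001, -0.0055, 0], [0, 0, -0.49], 1], [[0.001, -0.0055, 0], [0, 0, -0.49], 1], [[0.001, -0.0055, 0], [0, 0, -0.49], 1], [[0.001, -0.0055, 0], [0, 0, -0.49], 1], [[0.001, -0.0055, 0], [0, 0, -0.49], 1], [[0.001, -0.0055, 0], [0, 0, -0.49], 1], [[0.001, -0.0055, 0], [0, 0, -0.49], 1], [[0.001, -0.0055, 0], [0, 0, -0.49], 1], [[0.001, -0.0055, 0], [0, 0, -0.49], 1], [[0.001, -0.0055, 0], [0, 0, -0.49], 1]]'

```text
clock: 7.47
tool_pos: [0.5792, 0.1844, 0.0243]
orientation: [180.0, 0.0, -22.3]
force: [0.1, -0.9, 0.1]
opening: 0.0003
```

Run:
```python
from plan import *
im=optics.snapshot("scene")[:,:,::-1]; b=(230,200,430,400)
cv2.imwrite(f"pics/scene4.png",cv2.resize(im[b[1]:b[3],b[0]:b[2]],None,fx=3,fy=3,interpolation=cv2.INTER_CUBIC))
plan(.172,13)
```

```text
s0 0.11950000000000019 T [ 0.0965 -0.0506] rpy [-1.7999e+02 -2.0000e-02 -2.2030e+01] z 0.0244 F [2.3 1.6 0.1] t 7.5167
0.1235 [ 1.81 -3.59  0.41] [-0.   -0.   -0.29]
0.1276 [ 0.77 -3.97 -0.  ] [-0.    0.   -0.35]
0.1316 [ 0.77 -3.97 -0.  ] [ 0.    0.   -0.35]
0.1357 [ 0.77 -3.97 -0.  ] [ 0.    0.   -0.35]
0.1397 [ 0.77 -3.97 -0.  ] [-0.    0.   -0.35]
0.1437 [ 0.77 -3.97 -0.  ] [-0.    0.   -0.35]
0.1478 [ 0.77 -3.97 -0.  ] [ 0.    0.   -0.35]
0.1518 [ 0.77 -3.97 -0.  ] [-0.    0.   -0.18]
0.1558 [ 0.69 -3.98 -0.  ] [0. 0. 0.]
0.1599 [ 0.55 -4.   -0.  ] [0. 0. 0.]
0.1639 [ 0.4  -4.02 -0.  ] [0. 0. 0.]
0.168 [ 0.25 -4.03 -0.  ] [0. 0. 0.]
0.172 [ 0.1  -4.04 -0.  ] [0. 0. 0.]
```

View pics/scene4.png

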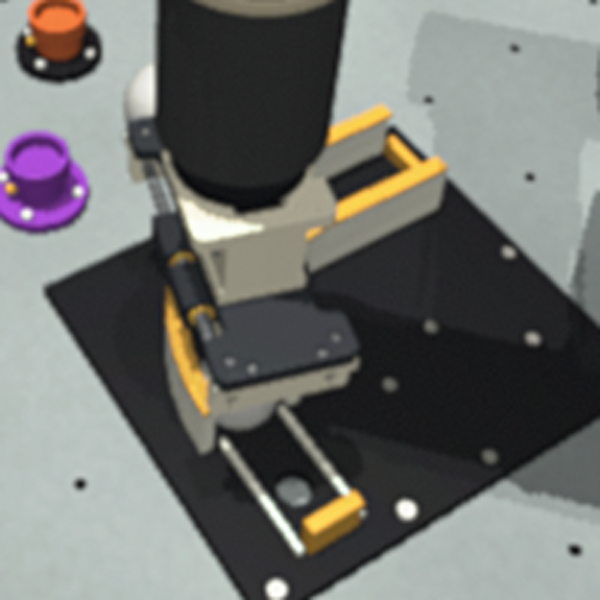

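The ball is at the end of the walls, at scene crop (245,415). Now the final push towards the seat, a little slower.

Request:
servo_tool --rows '[[[0.0015, -0.0035, 0], [0, 0, -0.29], 1], [[0.001, -0.004, 0], [0, 0, -0.35], 1], [[0.0008, -0.004, 0], [0, 0, -0.35], 1], [[0.0008, -0.004, 0], [0, 0, -0.35], 1], [[0.0008, -0.004, 0], [0, 0, -0.35], 1], [[0.0008, -0.004, 0], [0, 0, -0.35], 1], [[0.0008, -0.004, 0], [0, 0, -0.35], 1], [[0.0008, -0.004, 0], [0, 0, -0.18], 1], [[0.0007, -0.004, 0], [0, 0, 0], 1], [[0.0005, -0.004, 0], [0, 0, 0], 1], [[0.0004, -0.003, 0], [0, 0, 0], 1], [[0.0003, -0.003, 0], [0, 0, 0], 1], [[0, -0.003, 0], [0, 0, 0], 1], [[0, 0, 0], [0, 0, 0], 1]]'

```text
clock: 8.68
tool_pos: [0.5983, 0.2301, 0.0246]
orientation: [-180.0, -0.0, -6.9]
force: [-0.2, -0.1, 0.0]
opening: 0.0002
```

Run:
```python
from plan import *
im=optics.snapshot("scene")[:,:,::-1]; b=(230,200,430,400)
cv2.imwrite(f"pics/scene5.png",cv2.resize(im[b[1]:b[3],b[0]:b[2]],None,fx=3,fy=3,interpolation=cv2.INTER_CUBIC))
plan(.172,1)
S=t2w(.110,.045);print((proj("scene",[*S,.033])-b[:2])*3)
```

```text
s0 0.16850000000000023 T [ 0.1093 -0.0043] rpy [-180.    -0.    -6.9] z 0.0245 F [-0.3 -0.5  0.4] t 8.7333
0.172 [ 0.64 -3.49  0.52] [-0.   -0.   -0.05]
[[296.59752058 465.17580081]]
```

View pics/scene5.png

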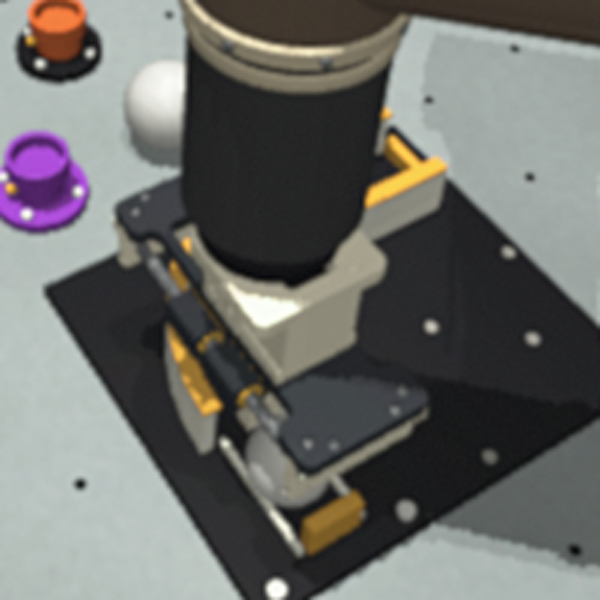

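The ball is at or near the seat, around crop (290,467), partly hidden by the gripper. I'll raise the fingers clear and look.

Request:
servo_tool --rows '[[[0, 0.001, -0.01], [0, 0, 0], 1], [[0, 0, -0.02], [0, 0, 0], 1], [[0, 0, -0.025], [0, 0, 0], 1], [[0, 0, -0.025], [0, 0, 0], 1], [[0, 0.02, -0.02], [0, 0, 0], 0.6], [[0, 0.03, -0.01], [0, 0, 0], 0.3], [[0, 0.03, -0.005], [0, 0, 0], 0], [[0, 0.02, 0], [0, 0, 0], 0], [[0, 0.01, 0], [0, 0, 0], 0], [[0, 0, 0], [0, 0, 0], 0]]'

```text
clock: 9.57
tool_pos: [0.5844, 0.1173, 0.1406]
orientation: [-180.0, -0.0, -7.0]
force: [-0.3, 0.7, 0.2]
opening: 0.0345
```

Run:
```python
from plan import *
im=optics.snapshot("scene")[:,:,::-1]; b=(230,200,430,400)
cv2.imwrite(f"pics/scene6.png",cv2.resize(im[b[1]:b[3],b[0]:b[2]],None,fx=3,fy=3,interpolation=cv2.INTER_CUBIC))
im=optics.snapshot("top")[:,:,::-1]; c=(110,100,310,300)
cv2.imwrite(f"pics/top6.png",cv2.resize(im[c[1]:c[3],c[0]:c[2]],None,fx=3,fy=3,interpolation=cv2.INTER_CUBIC))
S=t2w(.110,.045);print((proj("scene",[*S,.033])-b[:2])*3,(proj("top",[*S,.033])-c[:2])*3)
```

```text
[[296.59752058 465.17580081]] [[142.79720984 161.77796734]]
```

View pics/scene6.png

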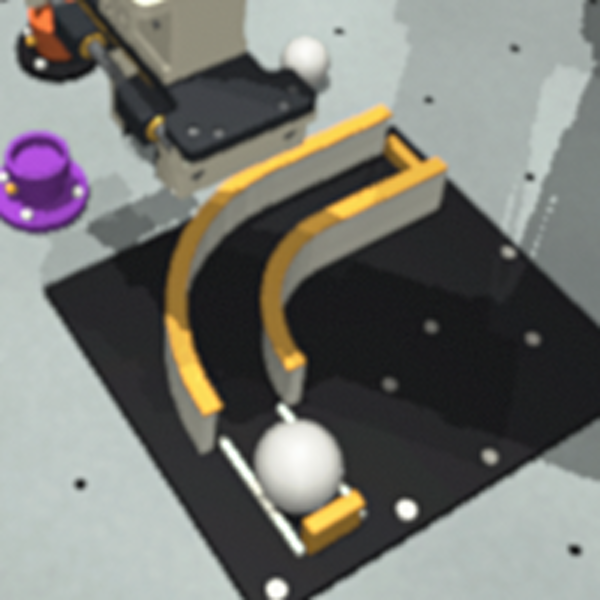

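View pics/top6.png

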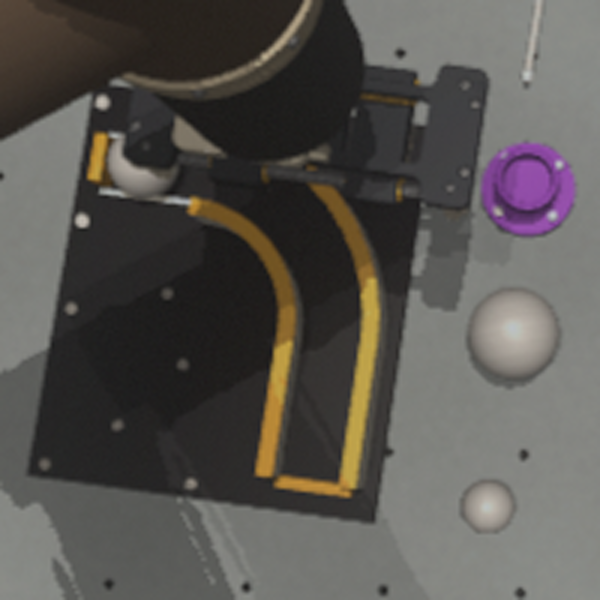

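The ball is at scene crop (298,465), and the seat projects to (297,465), so it is seated. Now I turn the jaws across the gap.

Request:
servo_tool --rows '[[[0, 0, 0], [0, 0, 1], 0], [[0, 0, 0], [0, 0, 1], 0], [[0, 0, 0], [0, 0, 1], 0], [[0, 0, 0], [0, 0, 1], 0], [[0, 0, 0], [0, 0, 1], 0], [[0, 0, 0], [0, 0, 1], 0], [[0, 0, 0], [0, 0, 1], 0], [[0, 0, 0], [0, 0, 1], 0], [[0, 0, 0], [0, 0, 1], 0], [[0, 0, 0], [0, 0, 1], 0], [[0, 0, 0], [0, 0, 1], 0], [[0, 0, 0], [0, 0, 1], 0], [[0, 0, 0], [0, 0, 1], 0], [[0, 0, 0], [0, 0, 1], 0], [[0, 0, 0], [0, 0, 0.93], 0], [[0, 0, 0], [0, 0, 0], 0]]'

```text
clock: 11.0
tool_pos: [0.5849, 0.1204, 0.1392]
orientation: [180.0, -0.0, -96.7]
force: [-0.1, -0.0, 0.1]
opening: 0.0879
```

Run:
```python
from h import *
S=t2w(.110,.045);print(S); go([*S,.10],-96.6)
```

```text
[0.60444318 0.27865869]
t 11.0 pos [0.5849 0.1204 0.1392] rpy [ 1.7997e+02 -2.0000e-02 -9.6670e+01] F [-0.1 -0.   0.1] open 0.0879 q [ 30.  17. -16.  -0. -57. -37.]
 tool shift mm [-159.5   -1.1   39.2]
 turn units [ 0.   -0.   -0.01]
```

Request:
servo_tool --rows '[[[-0.01, 0, 0], [0, 0, 0], 0], [[-0.02, -0.001, 0], [0, 0, 0], 0], [[-0.03, 0, 0.005], [0, 0, 0], 0], [[-0.03, 0, 0.01], [0, 0, 0], 0], [[-0.03, 0, 0.01], [0, 0, 0], 0], [[-0.02, 0, 0.008], [0, 0, 0], 0], [[-0.0125, 0, 0.004], [0, 0, 0], 0], [[-0.007, 0, 0.002], [0, 0, 0], 0], [[0, 0, 0], [0, 0, 0], 0], [[0, 0, 0], [0, 0, 0], 0]]'

```text
clock: 11.83
tool_pos: [0.6037, 0.2772, 0.1007]
orientation: [180.0, -0.0, -96.4]
force: [0.2, -1.3, -0.1]
opening: 0.0876
```

Run:
```python
from h import *
S=t2w(.110,.045);go([*S,.0155],-96.6)
im=optics.snapshot("scene")[:,:,::-1]; b=(230,200,430,400)
cv2.imwrite(f"pics/scene7.png",cv2.resize(im[b[1]:b[3],b[0]:b[2]],None,fx=3,fy=3,interpolation=cv2.INTER_CUBIC))
```

```text
t 11.83 pos [0.6037 0.2772 0.1007] rpy [ 1.7999e+02 -2.0000e-02 -9.6440e+01] F [ 0.2 -1.3 -0.1] open 0.0876 q [ 41.  25. -10.   0. -55. -48.]
 tool shift mm [-1.5 -0.6 85.2]
 turn units [ 0.   -0.    0.03]
```

View pics/scene7.png

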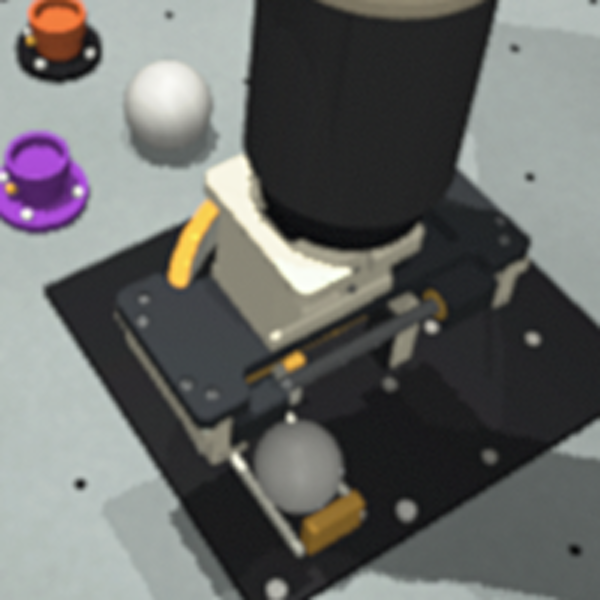

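The open jaws straddle the ball across the gap, still above it. Descending to grasp height.

Request:
servo_tool --rows '[[[-0.0015, -0.0005, 0.005], [0, 0, 0], 0], [[0, 0, 0.01], [0, 0, 0], 0], [[0, 0, 0.012], [0, 0, 0], 0], [[0, 0, 0.012], [0, 0, 0], 0], [[0, 0, 0.012], [0, 0, 0], 0], [[0, 0, 0.01], [0, 0, 0], 0], [[0, 0, 0.008], [0, 0, 0], 0], [[0, 0, 0.007], [0, 0, 0], 0], [[0, 0, 0.005], [0, 0, 0], 0], [[0, 0, 0.003], [0, 0, 0], 0], [[0, 0, 0], [0, 0, 0], 0]]'

```text
clock: 12.8
tool_pos: [0.6042, 0.2789, 0.0159]
orientation: [180.0, -0.0, -96.5]
force: [0.1, 0.7, 0.3]
opening: 0.0876
```

Run:
```python
from h import *
S=t2w(.110,.045);go([*S,.0155],-96.6)
```

```text
t 12.8 pos [0.6042 0.2789 0.0159] rpy [ 1.7997e+02 -4.0000e-02 -9.6480e+01] F [0.1 0.7 0.3] open 0.0876 q [ 42.  30. -14.  -0. -46. -48.]
 tool shift mm [ 0.2 -0.2  0.4]
 turn units [ 0.01 -0.01  0.02]
```

Request:
servo_tool --rows '[[[0, 0, 0], [0, 0, 0], 1], [[0, 0, 0], [0, 0, 0], 1], [[0, 0, 0], [0, 0, 0], 1], [[0, 0, 0], [0, 0, 0], 1], [[0, 0, 0], [0, 0, 0], 1], [[0, 0, 0], [0, 0, 0], 1], [[0, 0, 0], [0, 0, 0], 1], [[0, 0, 0], [0, 0, 0], 1], [[0, 0, 0], [0, 0, 0], 1], [[0, 0, 0], [0, 0, 0], 1], [[0, 0, 0], [0, 0, 0], 1]]'

```text
clock: 13.72
tool_pos: [0.6046, 0.2791, 0.0167]
orientation: [-180.0, 0.0, -96.5]
force: [-0.2, 0.2, 0.9]
opening: 0.0491
```

Request:
servo_tool --rows '[[[0, 0, -0.002], [0, 0, 0], 1], [[0, 0, -0.004], [0, 0, 0], 1], [[0, 0, -0.006], [0, 0, 0], 1], [[0, 0, -0.008], [0, 0, 0], 1], [[0, 0, -0.01], [0, 0, 0], 1], [[0, 0, -0.012], [0, 0, 0], 1], [[0, 0, -0.012], [0, 0, 0], 1], [[0, 0, -0.012], [0, 0, 0], 1], [[0, 0, -0.012], [0, 0, 0], 1], [[0, 0, -0.012], [0, 0, 0], 1], [[0, 0, -0.01], [0, 0, 0], 1], [[0, 0, -0.006], [0, 0, 0], 1], [[0, 0, -0.003], [0, 0, 0], 1], [[0, 0, 0], [0, 0, 0], 1], [[0, 0, 0], [0, 0, 0], 1]]'

```text
clock: 14.97
tool_pos: [0.6042, 0.279, 0.1251]
orientation: [180.0, -0.0, -96.5]
force: [-0.1, -0.4, -4.4]
opening: 0.0488
```

Run:
```python
from h import *
go([.4995,-.1155,.14],-96.6)
im=optics.snapshot("scene")[:,:,::-1]; b=(230,150,430,350)
cv2.imwrite(f"pics/scene8.png",cv2.resize(im[b[1]:b[3],b[0]:b[2]],None,fx=3,fy=3,interpolation=cv2.INTER_CUBIC))
```

```text
t 14.97 pos [0.6042 0.279  0.1251] rpy [ 1.7997e+02 -2.0000e-02 -9.6490e+01] F [-0.1 -0.4 -4.4] open 0.0488 q [ 42.  24.  -8.  -0. -58. -48.]
 tool shift mm [403.8  59.4 -14.7]
 turn units [ 0.01 -0.    0.02]
```

View pics/scene8.png

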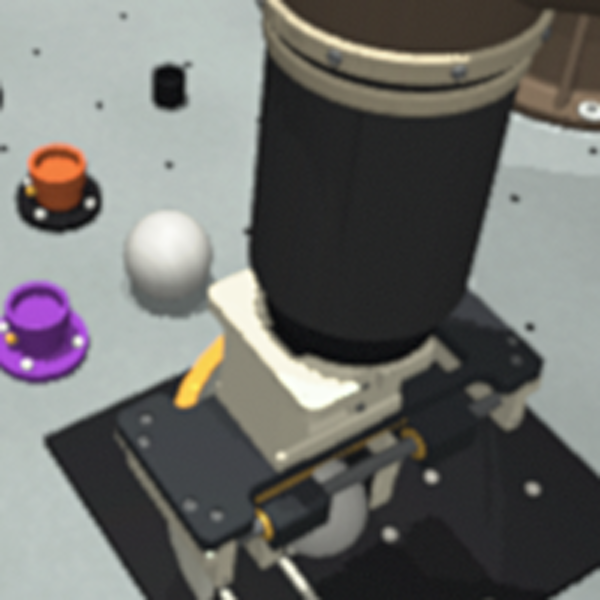

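The ball is held: opening 48.8 mm and -4.4 N, about its weight. Carrying it over to the copper mount.

Request:
servo_tool --rows '[[[0.006, 0.001, -0.004], [0, 0, 0], 1], [[0.012, 0.002, -0.004], [0, 0, 0], 1], [[0.018, 0.003, -0.004], [0, 0, 0], 1], [[0.024, 0.004, -0.003], [0, 0, 0], 1], [[0.028, 0.004, 0], [0, 0, 0], 1], [[0.028, 0.004, 0], [0, 0, 0], 1], [[0.028, 0.004, 0], [0, 0, 0], 1], [[0.028, 0.004, 0], [0, 0, 0], 1], [[0.028, 0.004, 0], [0, 0, 0], 1], [[0.028, 0.004, 0], [0, 0, 0], 1], [[0.028, 0.004, 0], [0, 0, 0], 1], [[0.028, 0.004, 0], [0, 0, 0], 1], [[0.028, 0.004, 0], [0, 0, 0], 1], [[0.028, 0.004, 0], [0, 0, 0], 1], [[0.024, 0.004, 0], [0, 0, 0], 1], [[0.018, 0.003, 0], [0, 0, 0], 1], [[0.012, 0.002, 0], [0, 0, 0], 1], [[0.006, 0.001, 0], [0, 0, 0], 1], [[0, 0, 0], [0, 0, 0], 1], [[0, 0, 0], [0, 0, 0], 1]]'

```text
clock: 16.68
tool_pos: [0.4997, -0.1117, 0.1408]
orientation: [-180.0, 0.0, -96.5]
force: [-0.4, 0.3, -4.5]
opening: 0.0488
```

Run:
```python
from h import *
go([.4995,-.1155,.0458],-96.6)
im=optics.snapshot("scene")[:,:,::-1]; b=(150,100,350,300)
cv2.imwrite(f"pics/scene9.png",cv2.resize(im[b[1]:b[3],b[0]:b[2]],None,fx=3,fy=3,interpolation=cv2.INTER_CUBIC))
im=optics.snapshot("top")[:,:,::-1]; c=(240,100,440,300)
cv2.imwrite(f"pics/top9.png",cv2.resize(im[c[1]:c[3],c[0]:c[2]],None,fx=3,fy=3,interpolation=cv2.INTER_CUBIC))
```

```text
t 16.68 pos [ 0.4997 -0.1117  0.1408] rpy [-1.7997e+02  1.0000e-02 -9.6520e+01] F [-0.4  0.3 -4.5] open 0.0488 q [  9.  10. -27.  -0. -54. -16.]
 tool shift mm [ 3.9 -0.2 95. ]
 turn units [-0.01  0.    0.01]
```

View pics/scene9.png

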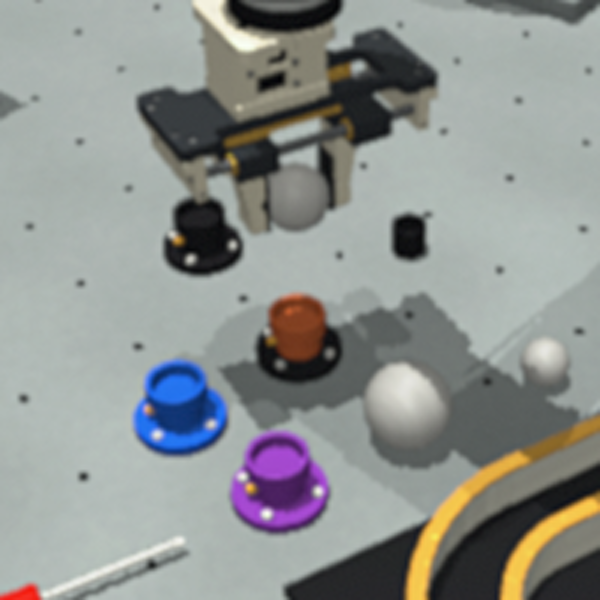

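View pics/top9.png

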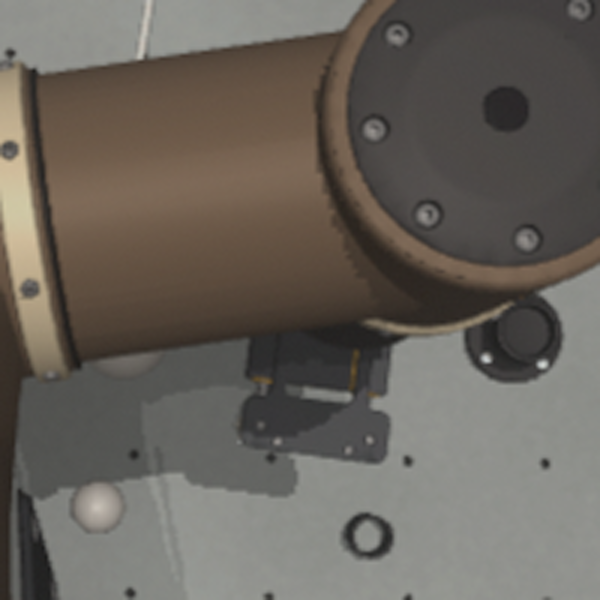

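The ball hangs at scene crop (297,197), above the copper ring at (297,310). The black mount is well to the side. Descend most of the way, correct +3.8 mm in tool x, and check.

Request:
servo_tool --rows '[[[0.001, 0, 0.004], [0, 0, 0], 1], [[0.0015, 0, 0.008], [0, 0, 0], 1], [[0.0013, 0, 0.01], [0, 0, 0], 1], [[0, 0, 0.012], [0, 0, 0], 1], [[0, 0, 0.012], [0, 0, 0], 1], [[0, 0, 0.012], [0, 0, 0], 1], [[0, 0, 0.01], [0, 0, 0], 1], [[0, 0, 0.007], [0, 0, 0], 1], [[0, 0, 0.005], [0, 0, 0], 1], [[0, 0, 0.003], [0, 0, 0], 1], [[0, 0, 0], [0, 0, 0], 1], [[0, 0, 0], [0, 0, 0], 1]]'

```text
clock: 17.78
tool_pos: [0.4995, -0.1154, 0.0577]
orientation: [-180.0, -0.0, -96.5]
force: [0.4, 0.6, -3.1]
opening: 0.0488
```

Run:
```python
from h import *
go([.4995,-.1155,.0458],-96.6)
o,_=st();p=o["tool_pos"]
im=optics.snapshot("scene")[:,:,::-1]; b=(200,150,300,250)
cv2.imwrite(f"pics/scene10.png",cv2.resize(im[b[1]:b[3],b[0]:b[2]],None,fx=6,fy=6,interpolation=cv2.INTER_CUBIC))
print("ball exp",(proj("scene",p+[0,0,.0163])-b[:2])*6,"seat",(proj("scene",[.4995,-.1155,.062])-b[:2])*6,"rim",(proj("scene",[.4995,-.1155,.045])-b[:2])*6)
```

```text
t 17.78 pos [ 0.4995 -0.1154  0.0577] rpy [-179.98   -0.    -96.47] F [ 0.4  0.6 -3.1] open 0.0488 q [  9.  16. -32.   0. -42. -15.]
 tool shift mm [ 0.1  0.  11.9]
 turn units [-0.   -0.    0.02]
ball exp [[290.16555706 267.85138788]] seat [[291.2604322  291.69588466]] rim [[292.93022639 324.94374788]]
```

View pics/scene10.png

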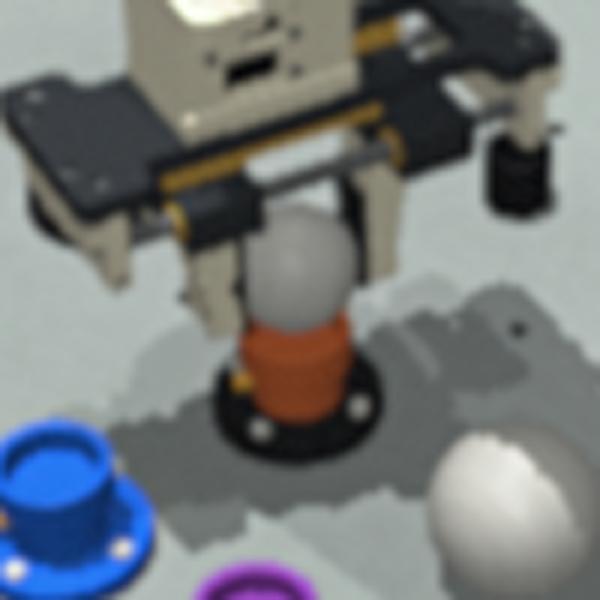

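The ball is centred over the copper ring to within about 2 mm: ball at crop (299,268), ring centre at (297,330). I'll nudge tool x by +1.5 mm and lower slowly.

Request:
servo_tool --rows '[[[0.0008, 0, 0.002], [0, 0, 0], 1], [[0.0007, 0, 0.002], [0, 0, 0], 1], [[0, 0, 0.002], [0, 0, 0], 1], [[0, 0, 0.0015], [0, 0, 0], 1], [[0, 0, 0.001], [0, 0, 0], 1], [[0, 0, 0.001], [0, 0, 0], 1], [[0, 0, 0], [0, 0, 0], 1], [[0, 0, 0], [0, 0, 0], 1]]'

```text
clock: 18.5
tool_pos: [0.4993, -0.1168, 0.0481]
orientation: [-180.0, 0.0, -96.5]
force: [0.7, -0.4, -3.4]
opening: 0.0487
```

Run:
```python
from h import *
go([.4995,-.1165,.0458],-96.6)
```

```text
t 18.5 pos [ 0.4993 -0.1168  0.0481] rpy [-179.99    0.    -96.47] F [ 0.7 -0.4 -3.4] open 0.0487 q [  9.  17. -32.   0. -41. -15.]
 tool shift mm [-0.4 -0.2  2.3]
 turn units [-0.    0.    0.02]
```

Request:
servo_tool --rows '[[[0, 0, 0.0007], [0, 0, 0], 1], [[0, 0, 0.0007], [0, 0, 0], 1], [[0, 0, 0.0006], [0, 0, 0], 1], [[0, 0, 0], [0, 0, 0], 1], [[0, 0, 0], [0, 0, 0], 1], [[0, 0, 0], [0, 0, 0], 1]]'

```text
clock: 19.0
tool_pos: [0.5002, -0.1166, 0.0466]
orientation: [-179.9, 0.0, -96.5]
force: [1.2, 3.5, 3.2]
opening: 0.0485
```

It is touching the ring: Fz has risen by about 7 N, with a +3.5 N lateral push in y. I'll ease back 1 mm in tool x, then open gradually.

Request:
servo_tool --rows '[[[-0.0005, 0, 0], [0, 0, 0], 1], [[-0.0005, 0, 0], [0, 0, 0], 1], [[0, 0, 0], [0, 0, 0], 1], [[0, 0, 0], [0, 0, 0], 1]]'

```text
clock: 19.33
tool_pos: [0.5001, -0.1161, 0.0465]
orientation: [-179.9, -0.0, -96.5]
force: [4.3, -1.6, 5.0]
opening: 0.0485
```

Run:
```python
from h import *
go([.4995,-.1155,.0458],-96.6)
im=optics.snapshot("scene")[:,:,::-1]; b=(200,150,300,250)
cv2.imwrite(f"pics/scene11.png",cv2.resize(im[b[1]:b[3],b[0]:b[2]],None,fx=6,fy=6,interpolation=cv2.INTER_CUBIC))
```

```text
t 19.33 pos [ 0.5001 -0.1161  0.0465] rpy [-1.7991e+02 -1.0000e-02 -9.6460e+01] F [ 4.3 -1.6  5. ] open 0.0485 q [  9.  17. -33.   0. -41. -15.]
 tool shift mm [-0.6  0.6  0.7]
 turn units [-0.01 -0.    0.02]
```

View pics/scene11.png

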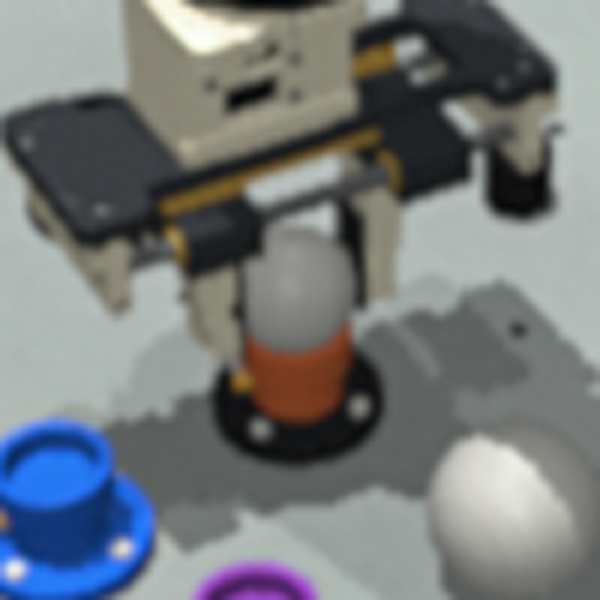

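The ball sits on the ring at crop (299,292), centred over the cup at (297,370). Releasing in stages.

Request:
servo_tool --rows '[[[0, 0, 0], [0, 0, 0], 0.44], [[0, 0, 0], [0, 0, 0], 0.42], [[0, 0, 0], [0, 0, 0], 0.4], [[0, 0, 0], [0, 0, 0], 0.38], [[0, 0, 0], [0, 0, 0], 0.34], [[0, 0, 0], [0, 0, 0], 0.3], [[0, 0, 0], [0, 0, 0], 0.25], [[0, 0, 0], [0, 0, 0], 0.2], [[0, 0, 0], [0, 0, 0], 0.1], [[0, 0, 0], [0, 0, 0], 0], [[0, 0, 0], [0, 0, 0], 0], [[0, 0, 0], [0, 0, 0], 0]]'

```text
clock: 20.38
tool_pos: [0.4991, -0.1159, 0.046]
orientation: [180.0, -0.0, -96.5]
force: [-0.5, -0.3, -0.6]
opening: 0.0864
```

Run:
```python
from h import *
go([.4995,-.1155,.16],-96.6)
im=optics.snapshot("scene")[:,:,::-1]; b=(200,150,300,250)
cv2.imwrite(f"pics/scene12.png",cv2.resize(im[b[1]:b[3],b[0]:b[2]],None,fx=6,fy=6,interpolation=cv2.INTER_CUBIC))
```

```text
t 20.38 pos [ 0.4991 -0.1159  0.046 ] rpy [179.99  -0.   -96.48] F [-0.5 -0.3 -0.6] open 0.0864 q [  9.  17. -33.  -0. -41. -15.]
 tool shift mm [  -0.4   -0.3 -114. ]
 turn units [ 0.   -0.    0.02]
```

View pics/scene12.png

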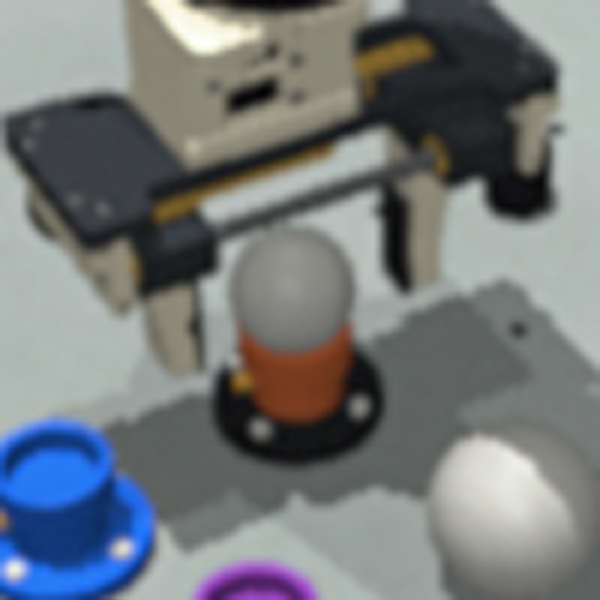

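The ball rests on the copper ring at crop (293,291), matching the predicted seat at (291,292), and the fingers are open and clear. Withdrawing upwards.

Request:
servo_tool --rows '[[[0, 0, -0.003], [0, 0, 0], 0], [[0, 0, -0.006], [0, 0, 0], 0], [[0, 0, -0.01], [0, 0, 0], 0], [[0, 0, -0.015], [0, 0, 0], 0], [[0, 0, -0.02], [0, 0, 0], 0], [[0, 0, -0.02], [0, 0, 0], 0], [[0, 0, -0.02], [0, 0, 0], 0], [[0, 0, -0.02], [0, 0, 0], 0], [[0, 0, -0.015], [0, 0, 0], 0], [[0, 0, -0.008], [0, 0, 0], 0], [[0, 0, 0], [0, 0, 0], 0], [[0, 0, 0], [0, 0, 0], 0], [[0, 0, 0], [0, 0, 0], 0]]'

```text
clock: 21.52
tool_pos: [0.4985, -0.1158, 0.1822]
orientation: [179.9, 0.0, -96.5]
force: [0.1, 0.0, 0.7]
opening: 0.0875
```

Run:
```python
from h import *
go([.4995,-.1155,.16])
b=(200,150,300,250)
ims=[optics.snapshot("scene")[:,:,::-1] for _ in range(3)]
print("diff",[int(np.abs(i[b[1]:b[3],b[0]:b[2]].astype(int)-ims[0][b[1]:b[3],b[0]:b[2]]).max()) for i in ims])
cv2.imwrite(f"pics/scene13.png",cv2.resize(ims[-1][b[1]:b[3],b[0]:b[2]],None,fx=6,fy=6,interpolation=cv2.INTER_CUBIC))
print((proj("scene",[.4995,-.1155,.062])-b[:2])*6)
```

```text
t 21.52 pos [ 0.4985 -0.1158  0.1822] rpy [179.92   0.   -96.49] F [0.1 0.  0.7] open 0.0875 q [  9.   7. -23.  -0. -60. -15.]
 tool shift mm [-0.4 -1.  22.2]
diff [0, 14, 18]
[[291.2604322  291.69588466]]
```

View pics/scene13.png

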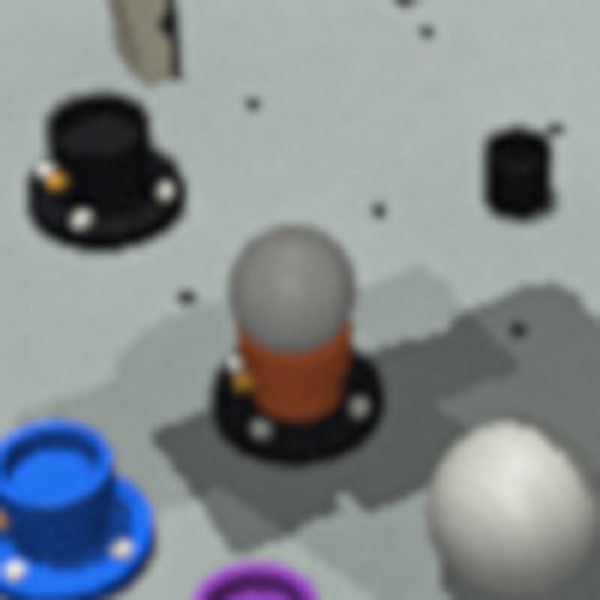

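The ball rests in the copper ring at crop (293,290), against the expected (291,292), and the gripper is well clear. Handing in.

```bash
python3 -c "
from plant import ctrl
print(ctrl.close_job())"
```

```text
the job is handed in; nothing more can be done
None
```

The ball is resting in the copper ring, released, and the job was handed in at about 22 s of the 64 s allowed. The hand-in reports no verdict, so the outcome below rests on my own checks.

**What I did:** I pushed the middle-sized ball along the channel with shut fingers until it dropped into the exit seat. I then gripped it across the gap, lifted it about 108 mm straight up, carried it to the copper mount, lowered it into the ring and opened the fingers in stages.

**Exit seat:** in the scene view the ball was within about 0.5 pixel of the predicted seat.

**Grip:** the fingers stopped at 48.8 mm and the wrist read -4.4 N, close to the ball's weight.

**Final position:** the ball sits within about 0.5 pixel of the expected seated position in the scene camera. The gripper is about 120 mm above it, with wrist force near zero.

**What disagreed:**
- Just before placing, the image suggested the ball was about 2 mm off in the grip. My 1.5 mm correction was too much, giving about 3.5 N sideways on contact, so I eased back 1 mm. Forces then read 4.3 N sideways and 5.0 N vertical, and I released.
- The last three pictures differed by up to 18 grey levels in places. I put that down to the arm's shadow still settling and did not check further.
- I did not check the final position in the top camera.

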